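# Mirror the bench set for the left-handed potter

### The arm

A 7-joint arm with a two-finger parallel gripper is mounted at the origin on a cart in front of the work surface, level with it; the furniture and walls round the work are solid. World frame = base frame: x ahead of the robot, y to its left, z up, the work surface at z = 0. Lengths are in mm, angles in rad, forces in N, time in s.
With the tool pointing down it reaches from about 400 to 875 mm from the base axis. Payload 4.4 kg.
Tool frame: the origin (TCP) lies at the very end of the fingers, on their centre line; the grasp point (between the pads) lies 19 mm behind it; y points along the fingers, x is the direction in which the jaws open and shut, and the axes are right-handed (so a half turn about y gives the same grasp; the last joint's range is limited). The gripper opens to 85 mm and grips with 20 to 120 N. Pads are 22 mm wide; open, the fingers measure 114 mm over their backs; the gripper's body (76 mm by 85 mm) begins 54 mm behind the grasp point. The pads swing forward as they close: fully open they stand 13 mm farther back than shut.
Start: joints at [-1.266, 0.628, 0.038, 1.517, -0.027, 0.996, -0.02], TCP at [235.512, 605.848, 231.313] pointing down, gripper open.
Joint ranges: [-3.06, 3.06], [-0.37, 2.12], [-1.25, 1.32], [0.18, 2.47], [-1.1, 4.24], [0.23, 1.98], [-2.94, 2.94]. Speed limits (rad/s): [2.57, 2.57, 3.14, 3.14, 3.14, 3.14, 3.14].

### API

Orientations are given as [roll, pitch, yaw] about the fixed x, y, z axes, in that order (R = Rz(yaw) Ry(pitch) Rx(roll)).
In Python, from cell import ctrl, get_image, nets gives the robot as it stands. The module is installed in compiled form; this text tells all that it offers.
- The arm moves only by the tool step_arm, never from a script. Its argument "moves" is text: rows parted by semicolons, each of 7 numbers parted by spaces: the shift along the tool's x, y, z normalised to -1 to 1, where 1 is 0.05 m, then the turn, a rotation vector about the tool's x, y, z normalised to -1 to 1, where 1 is 0.12 rad, then the opening, from 0 (shut) to 1 (fully open). A call has 1 to 20 rows; each row shifts and turns the commanded pose from where the row before left it, along the tool's axes as they then stand; what a row does not reach is not made up. A row lasts 1/10 s, in which the tool goes at most 50 mm and 8.59 degrees, less where a joint would pass 70% of its speed; a pose out of reach is approached as far as the arm can. A call with a number of a shift or a turn outside -1 to 1 is refused whole. A call with a gripper value outside its range is refused whole. The fingers move at their own pace and stop on an object; the grip force is fixed at half the most. Time passes only in rows, so rows that do not move let the fingers close. It gives the time, the measured TCP pose, the force and the opening at its end, in the units of the state.
- ctrl.read_state(): the state, without advancing time (a new reading comes with each control period).
- get_image(name): name is "scene" or "side" or "wrist"; returns a dict with "color" (400x640x3 uint8, blue, green, red), "vertical_fov" (degrees; the focal length in pixels is half the picture's height over the tangent of half this angle, whatever the lens; pixels are square), "cx", "cy" (the principal point, pixels), "k1" (the pictures are not rectified: a ray, as slopes to the right and down, at radius r is drawn at 1 + k1 r^2 times it, then the intrinsics apply), "R" (3x3) and "t" (3): a world point X has camera coordinates R X + t; the wrist camera has in their place "T_tool_cam" (4x4, takes a point from camera to tool coordinates, whose origin is the TCP and whose axes are the tool frame's). Camera axes: x right, y down, z forward; pixel columns grow to the right and rows downward; lengths in mm; the calibration is good to about 2 mm. A picture is of the moment at which its call begins: read the wrist's pose just before it. There is no depth.
- ctrl.finish_job(): hands the job in, once; it reports no verdict.
Trained networks look in a picture, given as the dict that the camera call returned (one of the last four; its "shot" number tells which), for a name from the list of things; names that differ only in an ending like _2 or _b are one class to them, and where a whole thing is asked for, a point or a joint stands for the part that bears it (a point fixed in the world has none). Each returns a list of dicts, best first, with "conf" (0 to 1); they miss things now and then, are a little off and sometimes report something else, mostly with a low value. They report only what shows in the picture. A call takes as long as a camera call.
- nets.find_in(picture, target): "position" ([x, y, z] in mm, in world coordinates, good to about 4 mm: the middle of the surface that is visible of it).
- nets.cut_out(picture, target): "pixels" (400x640 bool, what is visible of it).
- nets.place_of(picture, target): "position" ([x, y, z] in mm, in world coordinates, good to about 4 mm: a listed point, or the origin of a listed thing).
The state is a dict: "clock": time; "qpos": joint angles; "qd": joint speeds; "tau": joint torques, N m; "eef_pos": TCP position; "tool_rot": TCP orientation; "force": force on the tool from outside, world axes, zero at the start; "torque": the same for the moment, N m; "width": finger opening in mm.
Only numpy, scipy, OpenCV 4.12 (cv2) and the standard library are available. Lean on these libraries where they do the work, as an engineer would, in place of code of your own. Each camera call takes 0.05 s, during which the arm holds its last target.

### The job

The next potter is left-handed, so move the four pieces standing on the tiles of the wooden ware board (cup, tin, teapot lid, cork block) over to the round pads of the dark steel rack in reverse order: the piece that is leftmost on the board ends up on the rightmost pad, and so on along the row. Stand each piece upright in the middle of its pad, let go, and never tip one over.

Things in the scene. Friction and masses are not known exactly. Their poses are not given: they have to be found in the camera images.
- ware_board: fixed wooden board, 94 x 440 mm, across the view, top 18 mm over the table, with four square tiles (tops at 24 mm) carrying the row at the start. Origin: at table height under the middle of the row; +y along the row to the robot's left, +x away from the robot, z up. Tile centres at y = +135, +45, -45, -135 mm, x = 0. A bit of dark stick on its right-hand end stays there
- bench_rack: fixed dark steel rack, same length, in front of or behind the board, empty, with four round wooden pads, 82 mm across, tops 24 mm over the table (its highest part). Origin: at table height under the middle of the row of pads; +y along the row to the robot's left, +x away from the robot, z up. Pad centres at y = +135, +45, -45, -135 mm, x = 0. A clay chip on its right-hand end stays there
- cup_center (a point): small grey-brown clay cup, round, open at the top, 65 mm across the rim, 50 mm across the foot, 47 mm high, 0.09 to 0.16 kg; the point is on its axis, half-way up (23.5 mm above its foot); z up
- tin_center (a point): small open grey metal tin, cylindrical, 55 mm across, 58 mm high, 0.04 to 0.06 kg; the point is on its axis, half-way up (29 mm above its foot); z up
- lid_center (a point): dark brown teapot lid lying rim down, 80 mm across, domed, with a knob in the middle to take it by: 20 mm across, from 19 to 34 mm above the underside; the point is on its axis, half-way up (17 mm above the underside, so the knob's top is 17 mm above the point); z up
- cork_center (a point): brown mottled cork sanding block, a flat box 32 x 52 mm, 22 mm high, 0.010 to 0.017 kg; the point is at its centre, 11 mm above its underside; z up, x across its narrow (32 mm) side, y along its 52 mm side
- cup_tile: square pale plaster tile, 82 x 82 x 6 mm, fixed on the wooden ware board; the cup stands on it at the start, and the tile stays behind, so it records which place of the row the cup came from. Origin: centre of its underside, which lies on the board (18 mm above the table); axes parallel to the board's
- tin_tile: square pale plaster tile, 82 x 82 x 6 mm, fixed on the wooden ware board; the tin stands on it at the start, and the tile stays behind, so it records which place of the row the tin came from. Origin: centre of its underside, which lies on the board (18 mm above the table); axes parallel to the board's
- lid_tile: square pale plaster tile, 82 x 82 x 6 mm, fixed on the wooden ware board; the lid stands on it at the start, and the tile stays behind, so it records which place of the row the lid came from. Origin: centre of its underside, which lies on the board (18 mm above the table); axes parallel to the board's
- cork_tile: square pale plaster tile, 82 x 82 x 6 mm, fixed on the wooden ware board; the cork block stands on it at the start, and the tile stays behind, so it records which place of the row the cork block came from. Origin: centre of its underside, which lies on the board (18 mm above the table); axes parallel to the board's

How it is judged:
By the outcome, as a careful person would: the job done as asked, in the order asked, and still so for the second after the job is handed in, with the robot touching nothing.
It also fails if it takes over 96 s, if anything falls off the work surface, if the arm or the gripper's body presses on something with over 40 N, if the wrist force passes 120 N, or if a joint passes its speed limit or range.

## Working session

There is one attempt and no reset: what is moved stays moved. The work goes in short steps, Python scripts to look and compute and a tool call to move; the robot and the scene stay as the last step left them, time stands still between calls to the robot, and variables do not carry over. Pictures are saved under pics/ and viewed, and the job is handed in when it is done.

Besides the shell and the picture viewer there is one more tool, called after "Request:" by a JSON object that holds its "api" and its "payload", one argument or row to a line. step_arm: Moves the arm, as the interface text tells. Scaled input: -1 to 1 covers 0.05 m each way for a shift and 0.12 rad each way for a turn. Its arguments: {"type":"object","properties":{"moves":{"type":"string"}},"required":["moves"]}

```bash
mkdir -p pics; ls
python3 - <<'E'
from cell import ctrl,get_image,nets
import cv2,numpy as np
s=ctrl.read_state();print(s)
for n in ["scene","side"]:
    p=get_image(n);cv2.imwrite(f"pics/{n}0.png",p["color"])
    print(n,{k:v for k,v in p.items() if k!="color"})
    for t in ["ware_board","bench_rack","cup_center","tin_center","lid_center","cork_center","cup_tile","tin_tile","lid_tile","cork_tile"]:
        r=nets.place_of(p,t);print(t,[(np.round(q["position"],1).tolist(),round(q["conf"],2)) for q in r[:2]])
E
```

```text
pics
{'clock': 0.0, 'qpos': array([-1.26581208,  0.62938331,  0.03848069,  1.51835798, -0.02697719,
        0.99630557, -0.02002892]), 'qd': array([-0.00191455,  0.00052535, -0.00051082,  0.00070946, -0.0009813 ,
        0.00187433,  0.00104127]), 'tau': array([ 6.86517214e-04, -5.63396394e+01,  1.22635826e+00, -1.93447065e+01,
        1.10258340e-02,  1.04592644e-02, -6.89769436e-06]), 'eef_pos': array([235.29905004, 605.24497525, 230.3689227 ]), 'tool_rot': array([-1.57086565,  0.00193408,  1.19996439]), 'force': array([ 0.05247473, -0.69793724,  0.07406825]), 'torque': array([-0.0190752 ,  0.02465866, -0.01423328]), 'width': 85.28735013869336}
scene {'vertical_fov': 54.62220082597416, 'cx': 319.5574891653498, 'cy': 197.67226268696774, 'k1': -0.06462544352561221, 'R': array([[-0.70571956, -0.70811259,  0.02316149],
       [-0.46499993,  0.43826832, -0.76921775],
       [ 0.53454182, -0.5536221 , -0.63856684]]), 't': array([384.46907235, 309.80752433, 571.16240438]), 'shot': 1}
ware_board [([653.1, -70.9, -0.6], 0.81)]
bench_rack [([490.1, 75.6, 1.9], 0.85)]
cup_center [([652.4, -11
[... 483 characters left out ...]
334, -0.25668596, -0.00171334],
       [-0.1402914 ,  0.53380185, -0.83389082],
       [ 0.21496265, -0.80570956, -0.55192677]]), 't': array([537.41895961, 151.01735918, 739.62910508]), 'shot': 2}
ware_board [([651.7, -69.7, 2.1], 0.62)]
bench_rack [([645.8, -206.7, 18.3], 0.71), ([488.8, 81.0, -3.1], 0.7)]
cup_center [([647.4, -118.8, 47.0], 0.85)]
tin_center [([649.0, -214.6, 56.2], 0.78)]
lid_center [([650.0, -30.6, 46.7], 0.75), ([660.2, 64.7, 16.8], 0.53)]
cork_center [([649.6, -214.6, 56.9], 0.66), ([658.3, 60.3, 36.2], 0.56)]
cup_tile [([649.9, -115.0, 20.0], 0.65)]
tin_tile [([646.0, -204.4, 18.9], 0.45)]
lid_tile [([652.9, -21.7, 14.2], 0.63)]
cork_tile [([657.1, 65.6, 22.1], 0.73)]
```

View pics/scene0.png

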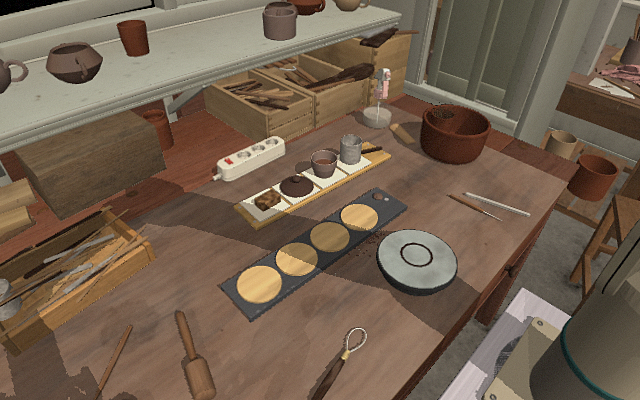

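View pics/side0.png

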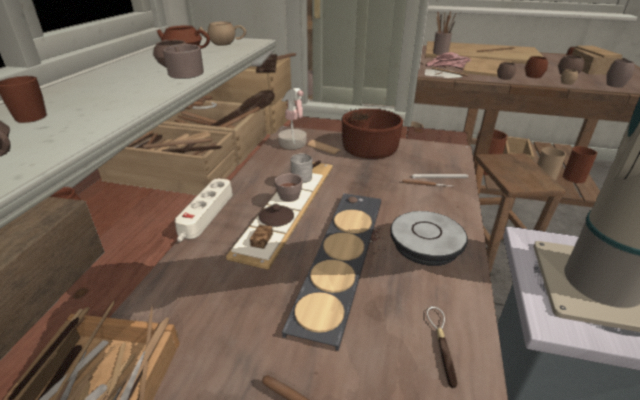

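The row from the left is cork, lid, cup, tin. The rack is nearer the robot, at about x=490. Next I'll measure the pads and tiles geometrically in both views and triangulate the shelf edge.

```bash
cat > h.py <<'E'
import numpy as np,cv2
from scipy.spatial.transform import Rotation as Ro
def intr(p):
    h=p["color"].shape[0]; f=h/2/np.tan(np.radians(p["vertical_fov"])/2)
    return np.array([[f,0,p["cx"]],[0,f,p["cy"]],[0,0,1]]),np.array([p["k1"],0,0,0.])
def pose(p,s=None):
    if "R" in p: return np.array(p["R"]),np.array(p["t"])
    T=np.array(p["T_tool_cam"]); W=np.eye(4); W[:3,:3]=Ro.from_euler("xyz",s["tool_rot"]).as_matrix(); W[:3,3]=s["eef_pos"]
    M=np.linalg.inv(W@T); return M[:3,:3],M[:3,3]
def rays(p,uv,s=None):
    K,d=intr(p); n=cv2.undistortPoints(np.array(uv,float).reshape(-1,1,2),K,d).reshape(-1,2)
    R,t=pose(p,s); D=np.c_[n,np.ones(len(n))]@R; return -R.T@t,D
def toz(p,uv,z,s=None):
    c,D=rays(p,uv,s); return c+D*((z-c[2])/D[:,2])[:,None]
def proj(p,X,s=None):
    K,d=intr(p);R,t=pose(p,s); return cv2.projectPoints(np.array(X,float).reshape(-1,1,3),cv2.Rodrigues(R)[0],t,K,d)[0].reshape(-1,2)
def tri(p1,u1,p2,u2):
    c1,d1=rays(p1,[u1]);c2,d2=rays(p2,[u2]);d1=d1[0];d2=d2[0]
    a=np.linalg.lstsq(np.c_[d1,-d2],c2-c1,rcond=None)[0]; A=c1+a[0]*d1;B=c2+a[1]*d2
    return (A+B)/2,np.linalg.norm(A-B)
E
python3 - <<'E'
from h import *
from cell import ctrl,get_image,nets
ps=get_image("scene");pd=get_image("side")
for p,n in((ps,"scene"),(pd,"side")):
    m=None
    for r in nets.cut_out(p,"bench_rack")[:2]:
        print(n,r["conf"],r["pixels"].sum())
        if m is None or r["pixels"].sum()>m.sum(): m=r["pixels"]
    hsv=cv2.cvtColor(p["color"],cv2.COLOR_BGR2HSV)
    mm=cv2.morphologyEx(m.astype(np.uint8),cv2.MORPH_CLOSE,np.ones((25,25)))
    w=((hsv[...,1]>70)&(hsv[...,2]>100)&(mm>0)).astype(np.uint8)
    w=cv2.morphologyEx(w,cv2.MORPH_OPEN,np.ones((3,3)))
    nc,l,st,c=cv2.connectedComponentsWithStats(w)
    vis=p["color"].copy();
    for i in range(1,nc):
        if st[i,4]<300: continue
        ys,xs=np.where(l==i); X=toz(p,np.c_[xs,ys],24)
        cc,rr=cv2.minEnclosingCircle(X[:,:2].astype(np.float32))
        print(n,"pad",st[i,4],X.mean(0).round(1),np.round(cc,1),round(rr,1),"eqR",)
        vis[l==i]=(0,255,0)
    cv2.imwrite(f"pics/{n}_pads.png",vis)
print("shelf corner",tri(ps,(402,12),pd,(275,42)))
print("shelf mug base",tri(ps,(281,38),pd,(186,75)))
E
```

```text
scene 0.7 8174
scene pad 794 [482.3 -58.8  24. ] [483.  -59.7] 43.4 eqR
scene pad 923 [485.2  31.8  24. ] [486.2  30.9] 42.7 eqR
scene pad 1107 [487. 122.  24.] [487.6 120.8] 42.5 eqR
scene pad 1373 [489.6 211.6  24. ] [490.6 211.3] 43.3 eqRTraceback (most recent call last):
  File "<stdin>", line 10, in <module>
AttributeError: 'NoneType' object has no attribute 'astype'
```

```bash
sleep 1
python3 - <<'E'
import cv2,numpy as np
a=cv2.imread("pics/scene_pads.png")[120:330,200:420];b=cv2.imread("pics/side_pads.png")[130:350,210:400]
cv2.imwrite("pics/pads_a.png",np.hstack([cv2.resize(a,(400,400)),cv2.resize(b,(400,400))]))
E
```

```text
[ WARN:0@0.031] global loadsave.cpp:275 findDecoder imread_('pics/side_pads.png'): can't open/read file: check file path/integrity
Traceback (most recent call last):
TypeError: 'NoneType' object is not subscriptable
```

Run:
```python
from h import *
from cell import ctrl,get_image,nets
ps=get_image("scene");pd=get_image("side")
pc=np.array([[482.3,-58.8,24],[485.2,31.8,24],[487,122,24],[489.6,211.6,24]])
for p,n in((ps,"scene"),(pd,"side")):
    hsv=cv2.cvtColor(p["color"],cv2.COLOR_BGR2HSV)
    vis=p["color"].copy()
    for c in pc:
        a=np.linspace(0,6.28,40); P=proj(p,c+50*np.c_[np.cos(a),np.sin(a),0*a])
        m=cv2.fillPoly(np.zeros((400,640),np.uint8),[P.round().astype(int)],1)
        w=((hsv[...,1]>70)&(hsv[...,2]>100)&(m>0)).astype(np.uint8)
        w=cv2.morphologyEx(w,cv2.MORPH_OPEN,np.ones((3,3)))
        nc,l,st,_=cv2.connectedComponentsWithStats(w);i=1+st[1:,4].argmax()
        ys,xs=np.where(l==i); X=toz(p,np.c_[xs,ys],24)
        cc,rr=cv2.minEnclosingCircle(X[:,:2].astype(np.float32))
        print(n,st[i,4],X.mean(0).round(1),np.round(cc,1),round(rr,1)); vis[l==i]=vis[l==i]//2+(0,100,0)
    cv2.imwrite(f"pics/{n}_pads.png",vis)
    for t in ["cup_center","tin_center","lid_center","cork_center"]:
        r=nets.place_of(p,t);print(t,[(np.round(q["position"],1).tolist(),round(q["conf"],2)) for q in r[:2]])
print("shelf corner",tri(ps,(402,12),pd,(275,42)))
print("shelf mug base",tri(ps,(281,38),pd,(186,75)))
a=cv2.imread("pics/scene_pads.png")[120:330,200:420];b=cv2.imread("pics/side_pads.png")[130:350,210:400]
cv2.imwrite("pics/pads_a.png",np.hstack([cv2.resize(a,(400,400)),cv2.resize(b,(400,400))]))
```

```text
scene 796 [482.2 -58.7  24. ] [483.  -59.7] 43.4
scene 924 [485.2  31.8  24. ] [486.2  30.9] 42.7
scene 1106 [487.  121.9  24. ] [487.6 120.8] 42.5
scene 1371 [489.5 211.6  24. ] [490.5 211.1] 43.1
cup_center [([651.7, -117.4, 45.1], 0.56)]
tin_center [([651.8, -209.9, 53.0], 0.63)]
lid_center [([652.7, -25.7, 41.2], 0.69), ([493.4, 79.9, 3.2], 0.39)]
cork_center [([654.5, 62.0, 40.8], 0.62)]
side 712 [484.3 -51.7  24. ] [484.2 -52.3] 45.0
side 924 [486.8  35.5  24. ] [487.3  30.9] 50.9
side 1203 [489.2 125.5  24. ] [488.  119.3] 48.9
side 1568 [491.7 215.8  24. ] [492.3 214.2] 42.7
cup_center [([650.1, -118.6, 47.8], 0.74)]
tin_center [([650.0, -212.9, 54.6], 0.57)]
lid_center [([651.6, -24.9, 43.2], 0.91)]
cork_center [([655.3, 59.1, 37.1], 0.76)]
shelf corner (array([ 902.09309723, -748.13024943,  249.98581565]), np.float64(16.119657631722035))
shelf mug base (array([ 968.65426838, -261.39284495,  251.20037788]), np.float64(1.1378124893206811))
```

View pics/pads_a.png

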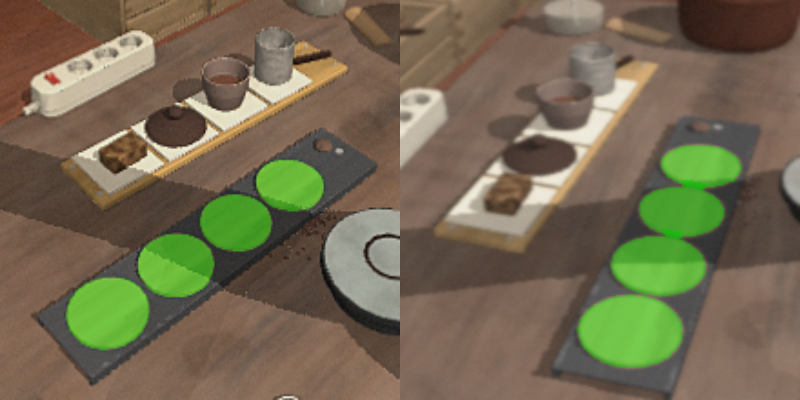

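Run:
```python
from h import *
from cell import ctrl,get_image,nets
p=get_image("wrist");print({k:v for k,v in p.items() if k!="color"},ctrl.read_state()["clock"])
```

```text
{'vertical_fov': 70.5184914405478, 'cx': 319.07698960471726, 'cy': 193.4551054980684, 'k1': -0.01926847779046787, 'T_tool_cam': array([[ 9.99999640e-01, -1.05755681e-04,  8.41413381e-04,
         4.14627619e-01],
       [-8.40157722e-04, -2.58457398e-01,  9.66022291e-01,
        -1.42730601e+02],
       [ 1.15307168e-04, -9.66022651e-01, -2.58457394e-01,
         6.46455025e+01],
       [ 0.00000000e+00,  0.00000000e+00,  0.00000000e+00,
         1.00000000e+00]]), 'shot': 7} 1.85
```

Request:
{"api": "step_arm", "payload": {
  "moves": "0 0 0 0 1 0 1;0 0 0 0 1 0 1;0 0 0 0 1 0 1;0 0 0 0 1 0 1;0 0 0 0 1 0 1;0 0 0 0 1 0 1;0 0 0 0 1 0 1;0 0 0 0 1 0 1;0 0 0 0 1 0 1;0 0 0 0 1 0 1"
}}

```text
clock: 2.85
eef_pos: [235.4, 605.9, 231.4]
tool_rot: [-1.571, 0.0, -0.005]
force: [-0.9, 0.1, 0.1]
width: 85.0
```

Request:
{"api": "step_arm", "payload": {
  "moves": "0.4 0 -0.5 0 0 0 1;0.6 0 -0.77 0 0 0 1;0.6 0 -0.77 0 0 0 1;0.6 0 -0.77 0 0 0 1;0.6 0 -0.77 0 0 0 1;0.6 0 -0.77 0 0 0 1;0.6 0 -0.77 0 0 0 1;0.6 0 -0.77 0 0 0 1;0.6 0 -0.77 0 0 0 1;0.6 0 -0.77 0 0 0 1;0.6 0 -0.77 0 0 0 1;0.6 0 -0.77 0 0 0 1;0.6 0 -0.77 0 0 0 1;0.6 0 -0.77 0 0 0 1;0.2 0 -0.2 0 0 0 1"
}}

```text
clock: 4.35
eef_pos: [658.2, 62.6, 231.6]
tool_rot: [-1.575, -0.003, -0.008]
force: [-0.1, -1.1, 0.4]
width: 85.5
```

Run:
```python
from h import *
from cell import ctrl,get_image,nets
s=ctrl.read_state();p=get_image("wrist");print(s["eef_pos"],s["tool_rot"],s["clock"])
cv2.imwrite("pics/w1.png",p["color"])
for t in ["cork_center","lid_center","cup_center","tin_center","cork_tile","lid_tile","cup_tile","ware_board"]:
    r=nets.place_of(p,t);print(t,[(np.round(q["position"],1).tolist(),round(q["conf"],2)) for q in r[:2]])
r=nets.cut_out(p,"cork_center")
if r:
    m=r[0]["pixels"];ys,xs=np.where(m);X=toz(p,np.c_[xs,ys],46,s)
    print("cork",r[0]["conf"],m.sum(),cv2.minAreaRect(X[:,:2].astype(np.float32)),X.mean(0))
```

```text
[658.21896769  62.63454709 231.5712321 ] [-1.57547911 -0.00272243 -0.00779612] 4.35
cork_center [([653.1, 61.9, 32.3], 0.93)]
lid_center [([654.7, -29.7, 42.3], 0.97), ([652.8, 61.1, 32.9], 0.48)]
cup_center [([650.6, -115.8, 49.4], 0.86), ([658.2, 68.2, 16.8], 0.57)]
tin_center [([653.3, -29.4, 43.2], 0.67)]
cork_tile [([650.3, -114.5, 19.7], 0.71), ([656.8, 67.9, 16.6], 0.69)]
lid_tile [([653.1, -30.4, 41.8], 0.5)]
cup_tile [([647.6, -115.0, 22.5], 0.66)]
ware_board [([651.8, -67.4, 0.6], 0.73)]
cork 0.96 1189 ((655.50634765625, 61.753631591796875), (31.522361755371094, 52.98681640625), 0.0816306546330452) [655.65276443  62.47464777  46.        ]
```

View pics/w1.png

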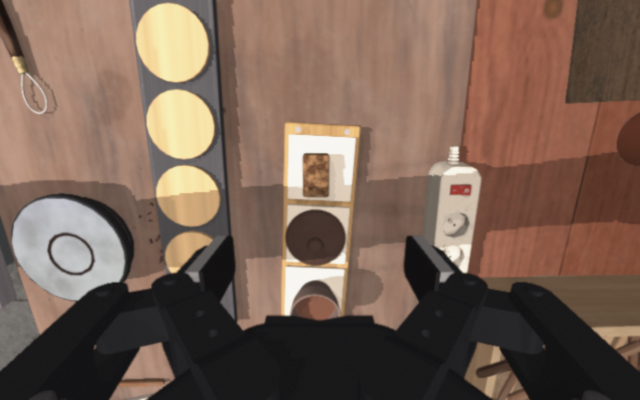

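The wrist view shows the cork at (316,174) on its tile, aligned with the world axes. The lid is at (316,236), the cup at (316,303), and three full pads run from (172,42) to (188,196). I'll use the same picture to check the pad centres.

Run:
```python
from h import *
from cell import ctrl,get_image,nets
s=ctrl.read_state();p=get_image("wrist")
hsv=cv2.cvtColor(p["color"],cv2.COLOR_BGR2HSV)
for c in [(483,-56,24),(486,33.5,24),(488,124,24),(490.5,214,24)]:
    a=np.linspace(0,6.28,40); P=proj(p,np.array(c)+50*np.c_[np.cos(a),np.sin(a),0*a],s)
    m=cv2.fillPoly(np.zeros((400,640),np.uint8),[P.round().astype(int)],1)
    w=((hsv[...,1]>60)&(hsv[...,2]>110)&(m>0)).astype(np.uint8)
    w=cv2.morphologyEx(w,cv2.MORPH_OPEN,np.ones((5,5)))
    ys,xs=np.where(w>0); X=toz(p,np.c_[xs,ys],24,s)
    cc,rr=cv2.minEnclosingCircle(X[:,:2].astype(np.float32)); print(w.sum(),X.mean(0).round(1),np.round(cc,1),round(rr,1))
# tile of cork: white pixels
m=cv2.inRange(p["color"],(150,160,170),(255,255,255));m[:130]=0;m[203:]=0;m[:,:285]=0;m[:,358:]=0
ys,xs=np.where(m>0);X=toz(p,np.c_[xs,ys],24,s);print("corktile",cv2.minAreaRect(X[:,:2].astype(np.float32)))
```

```text
802 [471.5 -38.7  24. ] [477.5 -45.4] 38.0
3243 [487.4  32.6  24. ] [483.   32.4] 48.1
4001 [488.7 122.2  24. ] [485.9 123.9] 48.7
4826 [491.3 211.9  24. ] [488.2 213.6] 48.6
corktile ((661.05517578125, 74.7306137084961), (86.47900390625, 83.31204223632812), 88.61846923828125)
```

```bash
cat > st.py <<'E'
from cell import ctrl
s=ctrl.read_state();print(round(s["clock"],2),s["eef_pos"].round(1),s["tool_rot"].round(4),s["force"].round(1),round(s["width"],1),s["qpos"].round(2))
E
python3 st.py
```

```text
4.9 [655.1  71.5 231.5] [-1.5704  0.      0.0016] [ 0.6  0.  -0.4] 85.6 [-0.35  0.67  0.35  1.5  -0.25  1.03  0.07]
```

```bash
cat > obj.py <<'E'
from h import *
from cell import ctrl,get_image,nets
import sys
def obj(names,cam="wrist",save=None):
    s=ctrl.read_state();p=get_image(cam)
    if save: cv2.imwrite("pics/"+save,p["color"])
    Z={"cork_center":46,"lid_center":58,"cup_center":71,"tin_center":82}
    for t in names:
        r=nets.cut_out(p,t);q=nets.place_of(p,t)
        if q: print(t,"place",np.round(q[0]["position"],1),round(q[0]["conf"],2))
        if r:
            m=r[0]["pixels"];ys,xs=np.where(m);X=toz(p,np.c_[xs,ys],Z[t],s)
            cc,rr=cv2.minEnclosingCircle(X[:,:2].astype(np.float32))
            print("  cut",round(r[0]["conf"],2),m.sum(),np.round(np.hstack([np.array(k).ravel() for k in cv2.minAreaRect(X[:,:2].astype(np.float32))]),1),"circ",np.round(cc,1),round(rr,1),"px",xs.min(),xs.max(),ys.min(),ys.max())
    return p,s
if __name__=="__main__": obj(sys.argv[2:],"wrist",sys.argv[1])
E
python3 obj.py w2.png cork_center; python3 st.py
```

```text
cork_center place [650.   59.7  36. ] 0.58
  cut 0.92 1112 [655.8  62.4  52.4  30.8  89.4] circ [655.5  62.4] 28.5 px 306 332 161 204
5.05 [655.4  70.7 231.4] [-1.5707e+00 -1.0000e-04  4.0000e-04] [ 0.5  0.  -0.3] 85.4 [-0.35  0.67  0.35  1.5  -0.25  1.03  0.07]
```

Request:
{"api": "step_arm", "payload": {
  "moves": "0 0.5 -0.09 0 0 0 0.7;0 0.8 -0.09 0 0 0 0.7;0 0.8 0 0 0 0 0.7;0 0.8 0 0 0 0 0.7;0 0.6 0 0 0 0 0.7;0 0.4 0 0 0 0 0.7;0 0.18 0 0 0 0 0.7;0 0 0 0 0 0 0.7;0 0 0 0 0 0 0.7;0 0 0 0 0 0 0;0 0 0 0 0 0 0;0 0 0 0 0 0 0;0 0 0 0 0 0 0;0 0 0 0 0 0 0;0 0 0 0 0 0 0"
}}

```text
clock: 6.55
eef_pos: [656.7, 61.4, 28.9]
tool_rot: [-1.57, -0.003, -0.0]
force: [-0.1, -0.2, 6.8]
width: 30.5
```

```bash
python3 obj.py w3.png; python3 st.py
```

```text
6.6 [656.7  61.4  29. ] [-1.5704 -0.0028 -0.    ] [-0.9 -0.4  6.6] 30.5 [-0.28  0.91  0.26  1.63 -0.34  0.64  0.16]
```

View pics/w3.png

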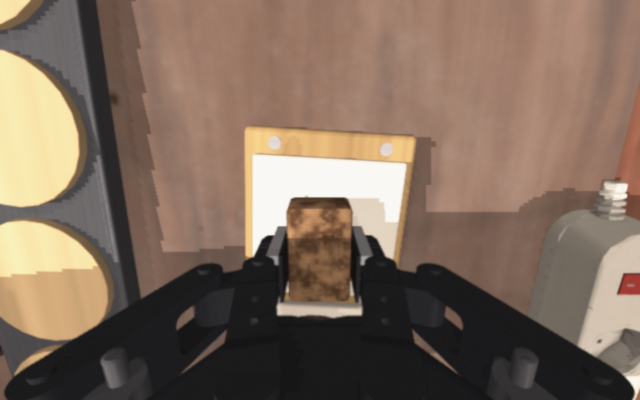

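Request:
{"api": "step_arm", "payload": {
  "moves": "0 -0.3 0 0 0 0 0;0 -0.8 0 0 0 0 0;0 -0.8 0 0 0 0 0;-0.2 -0.3 -0.15 0 0 0 0;-0.44 0 -0.3 0 0 0 0;-0.44 0 -0.3 0 0 0 0;-0.44 0 -0.3 0 0 0 0;-0.44 0 -0.3 0 0 0 0;-0.44 0 -0.3 0 0 0 0;-0.44 0 -0.3 0 0 0 0;-0.44 0 -0.3 0 0 0 0;-0.16 0 -0.11 0 0 0 0;0 0 0 0 0 0 0;0 0 0 0 0 0 0;0 0 0 0 0 0 0;0 0 0 0 0 0 0"
}}

```text
clock: 8.2
eef_pos: [484.5, -55.9, 137.2]
tool_rot: [-1.571, -0.001, 0.002]
force: [0.7, -0.7, 0.0]
width: 30.4
```

```bash
cat > pads.py <<'E'
from h import *
from cell import ctrl,get_image
import sys
s=ctrl.read_state();p=get_image("wrist");print(s["clock"],s["eef_pos"].round(1),s["tool_rot"].round(4),s["force"].round(1),round(s["width"],1))
v=p["color"].copy();hsv=cv2.cvtColor(p["color"],cv2.COLOR_BGR2HSV)
for c in [(484.5,-57,24),(487,33,24),(489,123,24),(491.3,213,24)]:
    a=np.linspace(0,6.28,80); P=proj(p,np.array(c)+41*np.c_[np.cos(a),np.sin(a),0*a],s)
    ok=((P>-200)&(P<840)).all()
    if ok: cv2.polylines(v,[P.round().astype(int)],True,(0,0,255),1)
    P=proj(p,np.array(c)+50*np.c_[np.cos(a),np.sin(a),0*a],s)
    if (P.min(0)>0).all() and P[:,0].max()<640 and P[:,1].max()<400:
        m=cv2.fillPoly(np.zeros((400,640),np.uint8),[P.round().astype(int)],1)
        w=((hsv[...,1]>60)&(hsv[...,2]>110)&(m>0)).astype(np.uint8)
        nc,l,st,_=cv2.connectedComponentsWithStats(cv2.morphologyEx(w,cv2.MORPH_OPEN,np.ones((5,5))))
        if nc<2: continue
        i=1+st[1:,4].argmax();ys,xs=np.where(l==i);X=toz(p,np.c_[xs,ys],24,s);cc,rr=cv2.minEnclosingCircle(X[:,:2].astype(np.float32)); print(c,st[i,4],X.mean(0).round(1),np.round(cc,1),round(rr,1))
cv2.imwrite("pics/"+sys.argv[1],v)
E
python3 pads.py w4.png
```

```text
8.2 [484.5 -55.9 137.2] [-1.5707e+00 -6.0000e-04  1.5000e-03] [ 0.7 -0.7  0. ] 30.4
(484.5, -57, 24) 3739 [487.5 -45.3  24. ] [487.  -58.7] 41.3
(487, 33, 24) 7641 [489.3  32.3  24. ] [489.3  31. ] 41.4
```

View pics/w4.png

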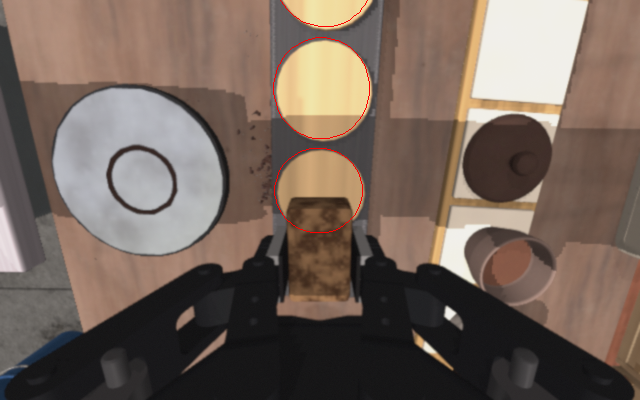

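Request:
{"api": "step_arm", "payload": {
  "moves": "0.03 0.4 -0.04 0 0 0 0;0 0.6 0 0 0 0 0;0 0.5 0 0 0 0 0;0 0.3 0 0 0 0 0;0 0.2 0 0 0 0 0;0 0.1 0 0 0 0 0;0 0.05 0 0 0 0 0;0 0 0 0 0 0 0;0 0 0 0 0 0 0;0 0 0 0 0 0 0"
}}

```text
clock: 9.25
eef_pos: [485.4, -58.7, 30.4]
tool_rot: [-1.571, -0.001, 0.0]
force: [-1.0, -1.0, -0.6]
width: 30.9
```

```bash
python3 st.py
```

```text
9.25 [485.4 -58.7  30.4] [-1.5709e+00 -1.2000e-03  1.0000e-04] [-1.  -1.  -0.6] 30.9 [-0.04  0.75  0.16  2.11 -0.37  0.3   0.43]
```

Request:
{"api": "step_arm", "payload": {
  "moves": "0.01 0.02 0.02 0 0 0 0;0 0.01 0 0 0 0 0;0 0 0 0 0 0 0;0 0 0 0 0 0 0.5;0 0 0 0 0 0 0.5;0 0 0 0 0 0 0.5;0 -0.2 0 0 0 0 0.5;0 -0.5 0 0 0 0 0.5;0 -0.8 0 0 0 0 0.5;0 -0.8 0 0 0 0 0.5;0.2 -0.6 0.1 0 0 0 0.5;0.6 -0.2 0.1 0 0 0 0.5;0.7 0 0.15 0 0 0 0.5;0.7 0 0.15 0 0 0 0.5;0.6 0 0.1 0 0 0 0.5;0.4 0 0 0 0 0 0.5;0.14 0 0 0 0 0 0.5;0 0 0 0 0 0 0.5;0 0 0 0 0 0 0.5;0 0 0 0 0 0 0.5"
}}

```text
clock: 11.25
eef_pos: [651.2, -28.0, 183.5]
tool_rot: [-1.571, 0.001, -0.001]
force: [-0.3, 0.0, -0.1]
width: 42.9
```

```bash
python3 obj.py w5.png cork_center lid_center cup_center; python3 st.py
python3 - <<'E'
from h import *
from cell import get_image
p=get_image("side"); cv2.imwrite("pics/side5.png",p["color"])
E
```

```text
cork_center place [483.8 -59.5  36.8] 0.77
  cut 0.86 1789 [492.3 -55.3  54.4  39.9  89.4] circ [492.6 -55.3] 32.5 px 146 187 185 234
  cut 0.58 4399 [653.8 -19.4  72.6  71.5  44.2] circ [653.5 -19.5] 37.1 px 283 358 141 215
cup_center place [ 650.5 -118.1   47.4] 0.94
  cut 0.75 3188 [ 653.2 -111.2   68.    66.3   46.9] circ [ 655.1 -109.1] 37.0 px 288 350 235 300
11.6 [652.4 -27.7 183.4] [-1.5707  0.     -0.    ] [0.3 0.1 0.6] 42.7 [-0.2   0.71  0.34  1.56 -0.28  0.92  0.24]
```

View pics/w5.png

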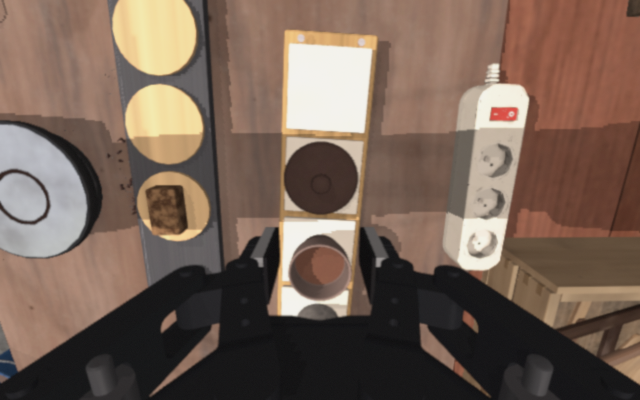

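View pics/side5.png

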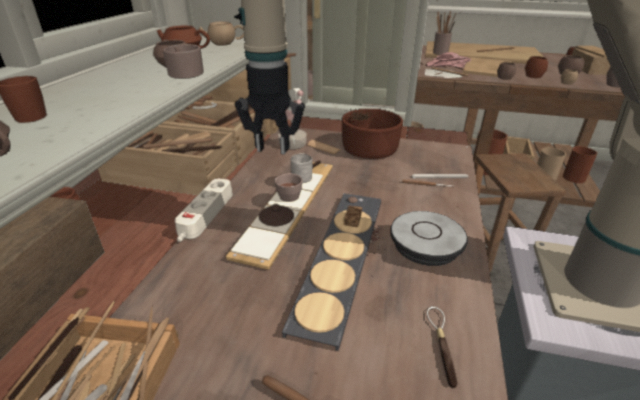

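Wrist picture: the cork stands upright on the rightmost pad at (166,209), and the lid knob is at (321,183). I'll overlay model outlines to check how well the cork is centred and to fix the lid position.

Run:
```python
from h import *
from cell import ctrl,get_image
s=ctrl.read_state();p=get_image("wrist");v=cv2.resize(p["color"],None,fx=3,fy=3,interpolation=cv2.INTER_CUBIC)
def dr(X,col): cv2.polylines(v,[(3*proj(p,X,s)+1).round().astype(int)],True,col,1)
a=np.linspace(0,6.28,80);C=np.c_[np.cos(a),np.sin(a),0*a]
dr(np.array([486,-57.5,24])+41*C,(0,0,255));dr(np.array([488.5,32.5,24])+41*C,(0,0,255))
for z in (24,46): dr(np.array([[485.5+i*16,-57.7+j*26,z] for i,j in((-1,-1),(1,-1),(1,1),(-1,1))]),(0,255,0))
dr(np.array([653,-27,58])+10*C,(0,255,255));dr(np.array([653,-27,24])+40*C,(0,255,255))
cv2.imwrite("pics/ov5.png",np.hstack([v[460:780,330:700],v[390:710,790:1190]]))
print(toz(p,[[321,183]],58,s))
```

```text
[[655.10805234 -23.21852973  58.        ]]
```

View pics/ov5.png

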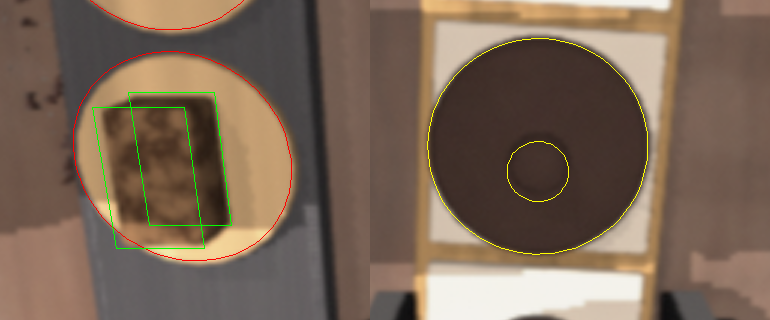

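Request:
{"api": "step_arm", "payload": {
  "moves": "0.01 0.4 0.015 0 0 0 0.5;0 0.6 0 0 0 0 0.5;0 0.6 0 0 0 0 0.5;0 0.5 0 0 0 0 0.5;0 0.3 0 0 0 0 0.5;0 0.2 0 0 0 0 0.5;0 0.1 0 0 0 0 0.5;0 0.06 0 0 0 0 0.5;0 0 0 0 0 0 0.5;0 0 0 0 0 0 0.5;0 0 0 0 0 0 0;0 0 0 0 0 0 0;0 0 0 0 0 0 0;0 0 0 0 0 0 0;0 0 0 0 0 0 0;0 0 0 0 0 0 0"
}}

```text
clock: 13.3
eef_pos: [653.3, -26.9, 46.2]
tool_rot: [-1.571, -0.001, 0.0]
force: [-0.6, -0.0, 6.2]
width: 15.7
```

```bash
python3 st.py; python3 obj.py w6.png
```

```text
13.3 [653.3 -26.9  46.2] [-1.5706e+00 -9.0000e-04  1.0000e-04] [-0.6 -0.   6.2] 15.7 [-0.16  0.88  0.27  1.64 -0.34  0.67  0.29]
```

View pics/w6.png

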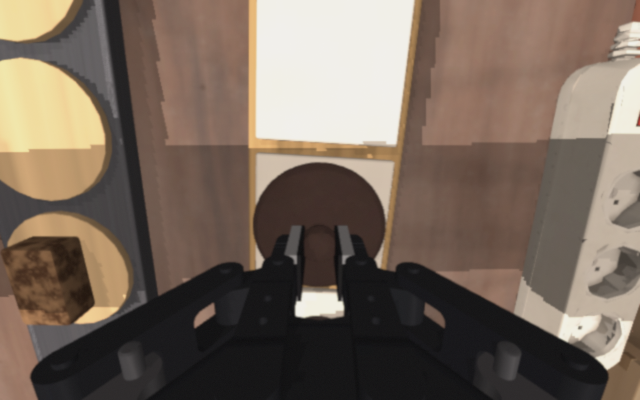

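Request:
{"api": "step_arm", "payload": {
  "moves": "0 -0.1 0 0 0 0 0;0 -0.3 0 0 0 0 0;0 -0.5 0 0 0 0 0;0 -0.5 0 0 0 0 0;0 -0.2 0 0 0 0 0;0 0 0 0 0 0 0;0 0 0 0 0 0 0"
}}

```text
clock: 14.05
eef_pos: [652.5, -26.7, 124.8]
tool_rot: [-1.571, 0.001, 0.0]
force: [-0.3, 0.7, -2.2]
width: 16.0
```

```bash
python3 st.py; python3 obj.py w7.png
```

```text
14.05 [652.5 -26.7 124.8] [-1.5705e+00  1.0000e-03  2.0000e-04] [-0.3  0.7 -2.2] 16.0 [-0.18  0.78  0.31  1.61 -0.3   0.81  0.26]
```

View pics/w7.png

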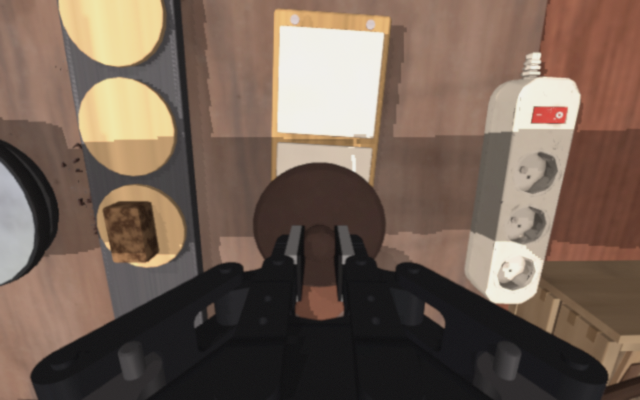

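The lid is held level and hasn't moved in the jaws: it is at the same pixels, (320,225), as before the lift. Next I'll carry it to the second pad from the right.

Request:
{"api": "step_arm", "payload": {
  "moves": "-0.15 0 0.05 0 0 0 0;-0.3 0 0.11 0 0 0 0;-0.4 0 0.15 0 0 0 0;-0.45 0 0.16 0 0 0 0;-0.45 0 0.16 0 0 0 0;-0.45 0 0.16 0 0 0 0;-0.4 0 0.15 0 0 0 0;-0.35 0 0.12 0 0 0 0;-0.2 0 0.08 0 0 0 0;-0.13 0.1 0.04 0 0 0 0;0 0.3 0 0 0 0 0;0 0.4 0 0 0 0 0;0 0.3 0 0 0 0 0;0 0.1 0 0 0 0 0;0 0 0 0 0 0 0;0 0 0 0 0 0 0;0 0 0 0 0 0 0"
}}

```text
clock: 15.8
eef_pos: [489.6, 32.0, 65.9]
tool_rot: [-1.571, -0.001, -0.0]
force: [-0.4, 0.7, -1.4]
width: 15.9
```

```bash
python3 pads.py w8.png
```

```text
15.8 [489.6  32.   65.9] [-1.5708e+00 -1.4000e-03 -1.0000e-04] [-0.4  0.7 -1.4] 15.9
(484.5, -57, 24) 610 [493.7 -31.3  24. ] [493.  -35.8] 19.5
(487, 33, 24) 328 [440.9  40.   24. ] [440.9  41.3] 13.2
```

View pics/w8.png

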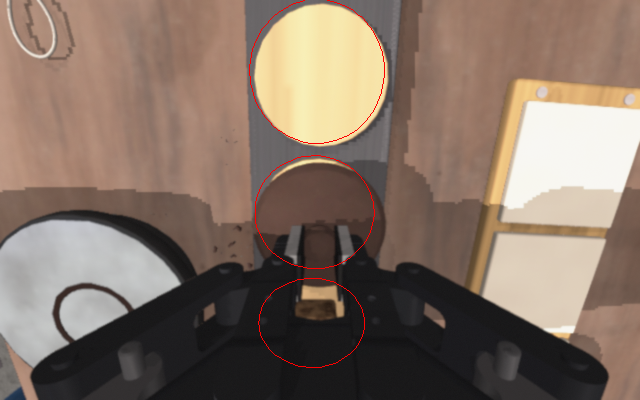

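Request:
{"api": "step_arm", "payload": {
  "moves": "-0.01 0.15 0 0 0 0 0;0 0.12 0 0 0 0 0;0 0.08 0 0 0 0 0;0 0.04 0 0 0 0 0;0 0 0 0 0 0 0;0 0 0 0 0 0 0;0 0 0 0 0 0 0"
}}

```text
clock: 16.55
eef_pos: [488.1, 32.1, 46.1]
tool_rot: [-1.57, 0.001, -0.0]
force: [-2.0, 0.2, 7.2]
width: 15.5
```

```bash
python3 st.py
```

```text
16.55 [488.1  32.1  46.1] [-1.5703e+00  7.0000e-04 -2.0000e-04] [-2.   0.2  7.2] 15.5 [-0.25  0.73  0.2   2.11 -0.4   0.34  0.27]
```

Request:
{"api": "step_arm", "payload": {
  "moves": "0 0 0 0 0 0 0.4;0 0 0 0 0 0 0.4;0 0 0 0 0 0 0.4;0 -0.2 0 0 0 0 0.4;0 -0.5 0 0 0 0 0.4;0 -0.8 0 0 0 0 0.4;0 -0.8 0 0 0 0 1;0.2 -0.3 -0.2 0 0 0 1;0.5 0 -0.45 0 0 0 1;0.6 0 -0.55 0 0 0 1;0.6 0 -0.55 0 0 0 1;0.6 0 -0.55 0 0 0 1;0.5 0 -0.45 0 0 0 1;0.2 0 -0.2 0 0 0 1;0.06 0 -0.03 0 0 0 1;0 0 0 0 0 0 1;0 0 0 0 0 0 1;0 0 0 0 0 0 1"
}}

```text
clock: 18.35
eef_pos: [650.9, -115.5, 176.0]
tool_rot: [-1.57, 0.001, 0.001]
force: [-0.1, 0.7, 0.4]
width: 85.4
```

```bash
cat > ov.py <<'E'
from h import *
from cell import ctrl,get_image
import sys
C0=dict(rack=[(486,-57.5),(488.7,32.2),(490.5,122.2),(492,212)],cork=(486,-57.7),lid=(488.7,32.2),cup=(651,-118),tin=(650,-210))
def ov(name,cam="wrist",f=1,crop=None,**k):
    c={**C0,**k};s=ctrl.read_state();p=get_image(cam);v=cv2.resize(p["color"],None,fx=f,fy=f,interpolation=cv2.INTER_CUBIC)
    print(round(s["clock"],2),s["eef_pos"].round(1),s["tool_rot"].round(4),s["force"].round(1),round(s["width"],1))
    a=np.linspace(0,6.28,60);C=np.c_[np.cos(a),np.sin(a),0*a]
    def dr(X,col):
        R,t=pose(p,s)
        if ((X@R.T+t)[:,2]<30).any(): return
        P=f*proj(p,X,s)+f/3
        if np.abs(P).max()<5000: cv2.polylines(v,[P.round().astype(int)],True,col,1)
    def ring(xy,z,r,col): dr(np.array([*xy,z])+r*C,col)
    for q in c["rack"]: ring(q,24,41,(0,0,255))
    for z in (24,46): dr(np.array([[c["cork"][0]+i*16,c["cork"][1]+j*26,z] for i,j in((-1,-1),(1,-1),(1,1),(-1,1))]),(0,255,0))
    ring(c["lid"],24,40,(0,255,255));ring(c["lid"],58,10,(0,255,255))
    ring(c["cup"],24,25,(255,255,0));ring(c["cup"],71,32.5,(255,255,0))
    ring(c["tin"],24,27.5,(255,0,255));ring(c["tin"],82,27.5,(255,0,255))
    if crop: v=v[crop[0]:crop[1],crop[2]:crop[3]]
    cv2.imwrite("pics/"+name,v)
E
python3 - <<'E'
from ov import *
ov("ov9.png")
from obj import obj
obj(["cup_center","tin_center","lid_center"])
E
```

```text
18.35 [ 650.9 -115.5  176. ] [-1.5699e+00  6.0000e-04  1.4000e-03] [-0.1  0.7  0.4] 85.4
cup_center place [ 650.7 -115.3   48.8] 0.97
tin_center place [ 647.5 -212.1   54.4] 0.7
  cut 0.69 3397 [ 650.3 -197.3   79.    53.6   88.4] circ [ 649.1 -197.2] 39.6 px 289 345 241 315
lid_center place [488.1  28.5  42.6] 0.73
  cut 0.87 5152 [504.7  16.9  54.6  72.   89.2] circ [504.7  25.4] 36.5 px 100 186 0 71
```

View pics/ov9.png

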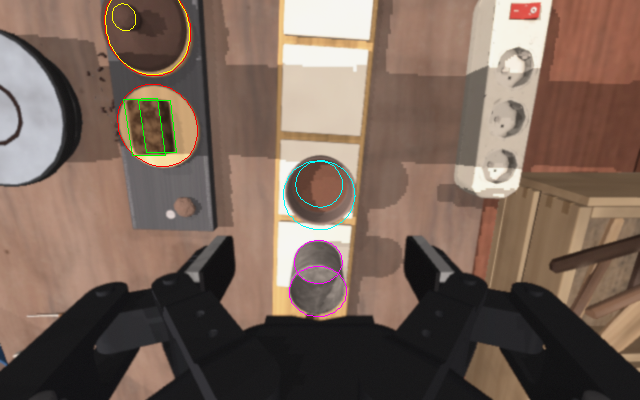

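Run:
```python
from ov import *
ov("ov10.png",f=3,crop=(430,960,780,1130),cup=(651.5,-115),tin=(649.5,-210.5))
```

```text
18.75 [ 651.4 -116.9  175.8] [-1.5708  0.      0.    ] [ 0.4 -0.2  0.1] 85.5
```

View pics/ov10.png

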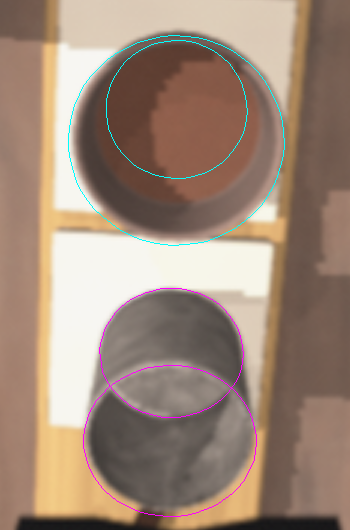

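Request:
{"api": "step_arm", "payload": {
  "moves": "0.01 0.4 0.055 0 0 0 1;0 0.6 0 0 0 0 1;0 0.6 0 0 0 0 1;0 0.5 0 0 0 0 1;0 0.3 0 0 0 0 1;0 0.2 0 0 0 0 1;0 0.1 0 0 0 0 1;0 0.05 0 0 0 0 1;0 0 0 0 0 0 1;0 0 0 0 0 0 1;0 0 0 0 0 0 0.6;0 0 0 0 0 0 0.6;0 0 0 0 0 0 0.6;0 0 0 0 0 0 0.6;0 0 0 0 0 0 0.6"
}}

```text
clock: 20.3
eef_pos: [652.3, -114.2, 39.6]
tool_rot: [-1.571, -0.001, 0.0]
force: [-2.3, -0.1, 6.2]
width: 62.0
```

```bash
python3 st.py; python3 obj.py w11.png
```

```text
20.3 [ 652.3 -114.2   39.6] [-1.5707e+00 -1.0000e-03  1.0000e-04] [-2.3 -0.1  6.2] 62.0 [-0.03  0.9   0.28  1.62 -0.35  0.67  0.43]
```

View pics/w11.png

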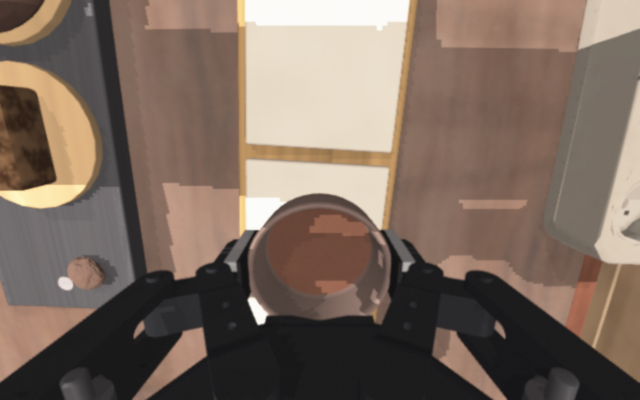

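The cup is gripped at its rim with a width of 62. I'll lift it a little and check.

Request:
{"api": "step_arm", "payload": {
  "moves": "0 0 0 0 0 0 0.3;0 -0.1 0 0 0 0 0.3;0 -0.3 0 0 0 0 0.3;0 -0.5 0 0 0 0 0.3;0 -0.5 0 0 0 0 0.3;0 -0.2 0 0 0 0 0.3;0 0 0 0 0 0 0.3;0 0 0 0 0 0 0.3"
}}

```text
clock: 21.15
eef_pos: [651.5, -113.9, 117.8]
tool_rot: [-1.57, 0.001, 0.0]
force: [0.2, 0.2, -1.8]
width: 61.8
```

```bash
python3 st.py; python3 obj.py w12.png
```

```text
21.15 [ 651.5 -113.9  117.8] [-1.5704e+00  9.0000e-04  1.0000e-04] [ 0.2  0.2 -1.8] 61.8 [-0.05  0.8   0.32  1.59 -0.31  0.81  0.4 ]
```

View pics/w12.png

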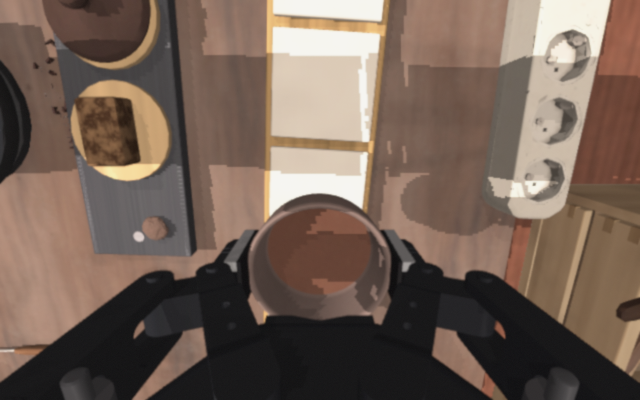

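Request:
{"api": "step_arm", "payload": {
  "moves": "-0.13 0 0.19 0 0 0 0.3;-0.26 0 0.38 0 0 0 0.3;-0.35 0 0.52 0 0 0 0.3;-0.39 0 0.57 0 0 0 0.3;-0.39 0 0.57 0 0 0 0.3;-0.39 0 0.57 0 0 0 0.3;-0.39 0 0.57 0 0 0 0.3;-0.35 0 0.52 0 0 0 0.3;-0.29 0 0.42 0 0 0 0.3;-0.19 0 0.28 0 0 0 0.3;-0.09 0.1 0.14 0 0 0 0.3;0 0.3 0 0 0 0 0.3;0 0.4 0 0 0 0 0.3;0 0.25 0 0 0 0 0.3;0 0.1 0 0 0 0 0.3;0 0 0 0 0 0 0.3;0 0 0 0 0 0 0.3;0 0 0 0 0 0 0.3"
}}

```text
clock: 23.0
eef_pos: [491.6, 122.3, 61.4]
tool_rot: [-1.571, -0.001, -0.0]
force: [-0.3, -0.2, -1.0]
width: 61.7
```

Run:
```python
from ov import *
ov("ov13.png",cup=(490.5,122.2))
```

```text
23.0 [491.6 122.3  61.4] [-1.5705e+00 -1.2000e-03 -3.0000e-04] [-0.3 -0.2 -1. ] 61.7
```

View pics/ov13.png

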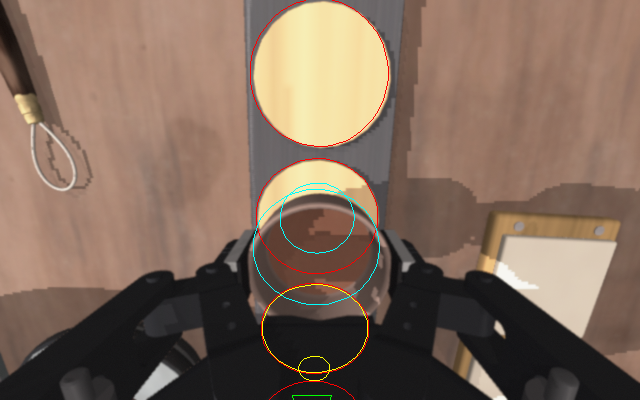

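Request:
{"api": "step_arm", "payload": {
  "moves": "0 0.15 0 0 0 0 0.3;0 0.13 0 0 0 0 0.3;0 0.08 0 0 0 0 0.3;0 0.05 0 0 0 0 0.3;0 0.02 0 0 0 0 0.3;0 0 0 0 0 0 0.3;0 0 0 0 0 0 0.3;0 0 0 0 0 0 0.3"
}}

```text
clock: 23.85
eef_pos: [490.6, 122.3, 39.6]
tool_rot: [-1.57, 0.001, -0.0]
force: [-2.2, 1.1, 5.4]
width: 62.0
```

```bash
python3 st.py
```

```text
23.85 [490.6 122.3  39.6] [-1.5705e+00  6.0000e-04 -1.0000e-04] [-2.2  1.1  5.4] 62.0 [-0.45  0.76  0.23  2.06 -0.45  0.37  0.14]
```

Request:
{"api": "step_arm", "payload": {
  "moves": "0 0 0 0 0 0 1;0 0 0 0 0 0 1;0 0 0 0 0 0 1;0 -0.2 0 0 0 0 1;0 -0.5 0 0 0 0 1;0 -0.8 0 0 0 0 1;0 -0.8 0 0 0 0 1;0.13 -0.4 -0.27 0 0 0 1;0.25 0 -0.53 0 0 0 1;0.35 0 -0.73 0 0 0 1;0.38 0 -0.8 0 0 0 1;0.38 0 -0.8 0 0 0 1;0.38 0 -0.8 0 0 0 1;0.38 0 -0.8 0 0 0 1;0.35 0 -0.73 0 0 0 1;0.29 0 -0.6 0 0 0 1;0.19 0 -0.4 0 0 0 1;0.1 0 -0.2 0 0 0 1;0 0 0 0 0 0 1;0 0 0 0 0 0 1"
}}

```text
clock: 25.85
eef_pos: [649.6, -209.0, 174.3]
tool_rot: [-1.569, 0.001, 0.001]
force: [0.6, 0.6, 0.3]
width: 85.5
```

Run:
```python
from ov import *
ov("ov14.png",cup=(490.6,122.3),tin=(649.5,-210.5))
from ov import get_image
cv2.imwrite("pics/side14.png",get_image("side")["color"])
```

```text
25.85 [ 649.6 -209.   174.3] [-1.5693e+00  8.0000e-04  1.0000e-03] [0.6 0.6 0.3] 85.5
```

View pics/ov14.png

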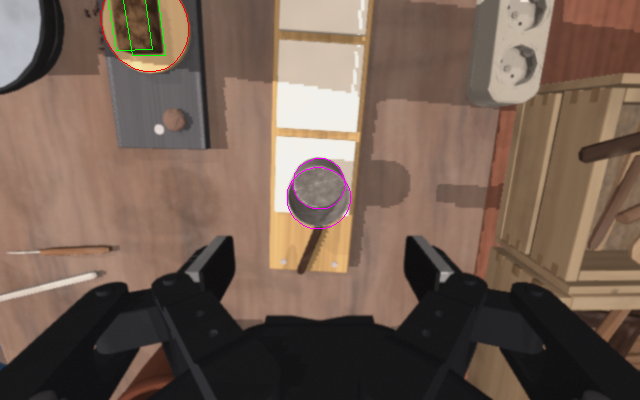

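View pics/side14.png

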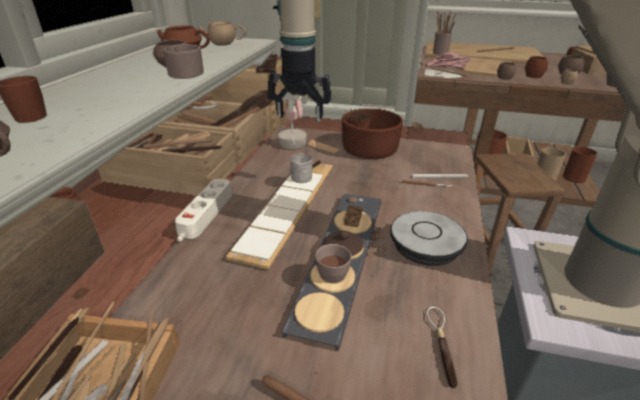

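Request:
{"api": "step_arm", "payload": {
  "moves": "0 0.4 0 0 0 0 1;0 0.6 0 0 0 0 1;0 0.6 0 0 0 0 1;0 0.5 0 0 0 0 1;0 0.3 0 0 0 0 1;0 0.2 0 0 0 0 1;0 0.1 0 0 0 0 1;0 0.06 0 0 0 0 1;0 0 0 0 0 0 1;0 0 0 0 0 0 1;0 0 0 0 0 0 0.4;0 0 0 0 0 0 0.4;0 0 0 0 0 0 0.4;0 0 0 0 0 0 0.4;0 0 0 0 0 0 0.4;0 0 0 0 0 0 0.4"
}}

```text
clock: 27.55
eef_pos: [650.6, -210.9, 37.0]
tool_rot: [-1.571, -0.001, -0.0]
force: [-0.4, 0.8, 5.6]
width: 53.6
```

```bash
python3 st.py; python3 obj.py w15.png
```

```text
27.55 [ 650.6 -210.9   37. ] [-1.5712e+00 -1.2000e-03 -0.0000e+00] [-0.4  0.8  5.6] 53.6 [ 0.11  0.93  0.3   1.55 -0.37  0.72  0.57]
```

View pics/w15.png

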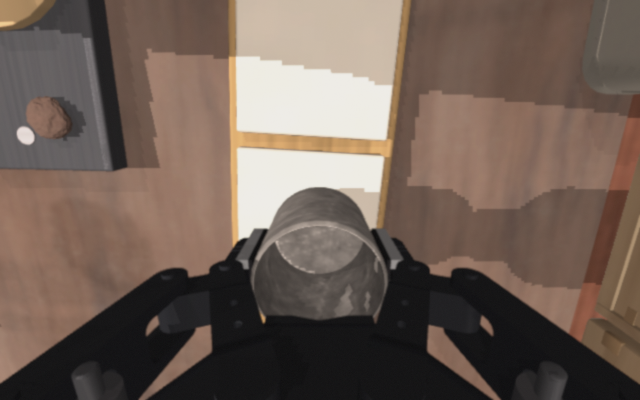

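Request:
{"api": "step_arm", "payload": {
  "moves": "0 -0.1 0 0 0 0 0.3;0 -0.3 0 0 0 0 0.3;0 -0.5 0 0 0 0 0.3;0 -0.5 0 0 0 0 0.3;0 -0.3 0 0 0 0 0.3;-0.06 -0.2 0.17 0 0 0 0.3;-0.16 0 0.42 0 0 0 0.3;-0.25 0 0.68 0 0 0 0.3;-0.29 0 0.76 0 0 0 0.3;-0.29 0 0.76 0 0 0 0.3;-0.29 0 0.76 0 0 0 0.3;-0.29 0 0.76 0 0 0 0.3;-0.29 0 0.76 0 0 0 0.3;-0.29 0 0.76 0 0 0 0.3;-0.29 0 0.76 0 0 0 0.3;-0.25 0 0.68 0 0 0 0.3;-0.22 0 0.59 0 0 0 0.3;-0.14 0 0.42 0 0 0 0.3;-0.06 0 0.17 0 0 0 0.3;0 0 0 0 0 0 0.3"
}}

```text
clock: 29.6
eef_pos: [490.4, 213.2, 131.0]
tool_rot: [-1.571, 0.001, 0.003]
force: [-0.7, -0.4, -1.3]
width: 53.8
```

Request:
{"api": "step_arm", "payload": {
  "moves": "0 0.2 0 0 0 0 0.3;0 0.4 0 0 0 0 0.3;0 0.4 0 0 0 0 0.3;0 0.3 0 0 0 0 0.3;0 0.1 0 0 0 0 0.3;0 0 0 0 0 0 0.3;0 0 0 0 0 0 0.3;0 0 0 0 0 0 0.3"
}}

```text
clock: 30.4
eef_pos: [492.2, 211.7, 62.0]
tool_rot: [-1.57, -0.001, -0.001]
force: [0.4, 0.2, -0.7]
width: 53.8
```

Run:
```python
from ov import *
ov("ov16.png",cup=(490.6,122.3),tin=(492,212))
```

```text
30.4 [492.2 211.7  62. ] [-1.5704e+00 -1.4000e-03 -6.0000e-04] [ 0.4  0.2 -0.7] 53.8
```

View pics/ov16.png

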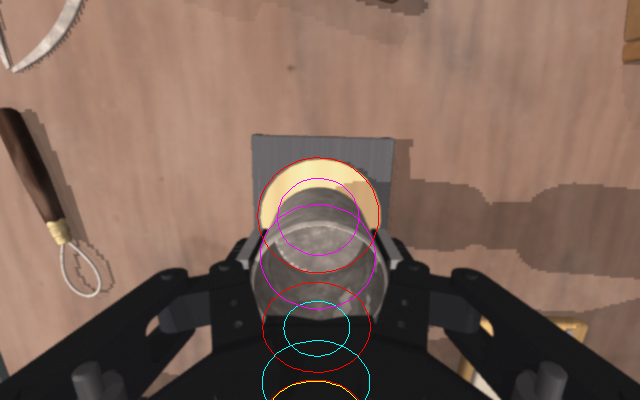

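Aligned. I'll lower the last 25 mm.

Request:
{"api": "step_arm", "payload": {
  "moves": "0 0.15 0 0 0 0 0.3;0 0.15 0 0 0 0 0.3;0 0.1 0 0 0 0 0.3;0 0.06 0 0 0 0 0.3;0 0.03 0 0 0 0 0.3;0 0 0 0 0 0 0.3;0 0 0 0 0 0 0.3;0 0 0 0 0 0 0.3"
}}

```text
clock: 31.25
eef_pos: [491.1, 211.7, 37.0]
tool_rot: [-1.571, 0.001, -0.0]
force: [-2.3, -0.6, 6.0]
width: 53.7
```

Request:
{"api": "step_arm", "payload": {
  "moves": "0 0 0 0 0 0 1;0 0 0 0 0 0 1;0 0 0 0 0 0 1;0 -0.2 0 0 0 0 1;0 -0.5 0 0 0 0 1;0 -0.8 0 0 0 0 1;0 -0.8 0 0 0 0 1;0 -0.8 -0.2 0 0 0 1;0 -0.8 -0.5 0 0 0 1;0 -0.8 -0.6 0 0 0 1;0 -0.4 -0.6 0 0 0 1;0 -0.2 -0.5 0 0 0 1;0 0 -0.3 0 0 0 1;0 0 0 0 0 0 1;0 0 0 0 0 0 1;0 0 0 0 0 0 1;0 0 0 0 0 0 1"
}}

```text
clock: 32.95
eef_pos: [491.2, 78.2, 301.0]
tool_rot: [-1.571, 0.001, 0.002]
force: [-0.8, -0.9, 0.2]
width: 85.3
```

Run:
```python
from ov import *
k=dict(cup=(490.6,122.3),tin=(491.5,211.7))
ov("ov17.png",**k)
ov("ov17s.png",cam="scene",f=3,crop=(480,980,600,1260),**k)
ov("ov17d.png",cam="side",f=3,crop=(500,1050,800,1200),**k)
from cell import nets
for cam in("scene","side","wrist"):
    p=get_image(cam)
    for t in ["cup_center","tin_center","lid_center","cork_center"]:
        r=nets.place_of(p,t);print(cam,t,[(np.round(q["position"],1).tolist(),round(q["conf"],2)) for q in r[:2]])
```

```text
32.95 [491.2  78.2 301. ] [-1.5709e+00  1.5000e-03  2.2000e-03] [-0.8 -0.9  0.2] 85.3
33.0 [491.2  78.  301.1] [-1.571e+00  1.300e-03  1.900e-03] [ 0.1 -0.5  0.6] 85.7
33.05 [491.3  77.7 301.3] [-1.571e+00  1.000e-03  1.500e-03] [ 0.2 -0.1 -1.1] 85.8
scene cup_center [([489.7, 119.1, 46.8], 0.67), ([641.2, -207.2, 21.6], 0.48)]
scene tin_center [([491.7, 212.4, 51.3], 0.88)]
scene lid_center [([486.1, 37.4, 43.6], 0.92)]
scene cork_center [([488.6, -56.1, 36.9], 0.78)]
side cup_center [([488.1, 118.9, 48.1], 0.98)]
side tin_center [([491.6, 207.8, 53.6], 0.71)]
side lid_center [([489.0, 28.7, 42.8], 0.87)]
side cork_center [([488.6, -61.1, 39.0], 0.61)]
wrist cup_center [([489.5, 118.0, 48.9], 0.72)]
wrist tin_center [([486.8, 210.7, 54.5], 0.86), ([491.9, 26.6, 42.2], 0.43)]
wrist lid_center [([492.6, 29.1, 44.3], 0.88)]
wrist cork_center [([484.6, -57.4, 33.5], 0.84)]
```

View pics/ov17.png

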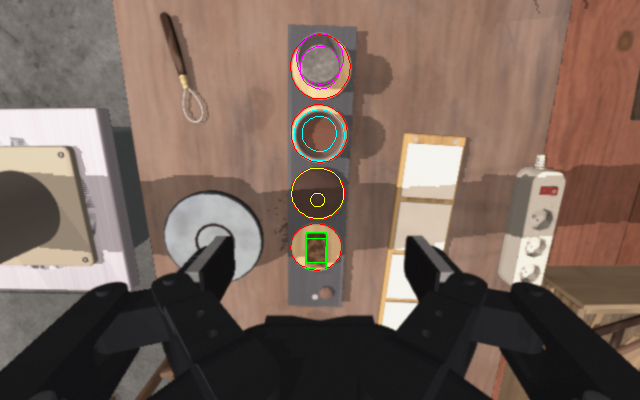

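View pics/ov17s.png

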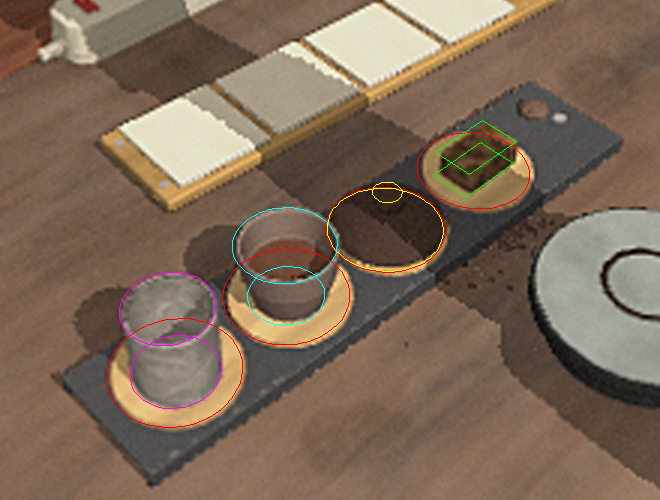

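View pics/ov17d.png

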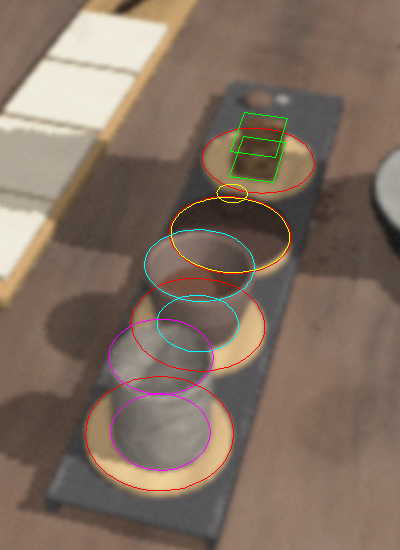

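Run:
```python
from ov import *
k=dict(cup=(490.6,122.3),tin=(491.5,211.7))
ov("z1.png",f=4,crop=(100,700,1120,1440),**k)
ov("z2.png",f=4,crop=(600,1200,1120,1440),**k)
cv2.imwrite("pics/z.png",np.hstack([cv2.imread("pics/z1.png"),cv2.imread("pics/z2.png")]))
```

```text
33.85 [491.5  76.8 301.8] [-1.5708 -0.     -0.    ] [-0.2  0.2  0.2] 85.9
33.9 [491.5  76.8 301.8] [-1.5707  0.     -0.    ] [-0.3 -0.2 -0.5] 85.4
```

View pics/z.png

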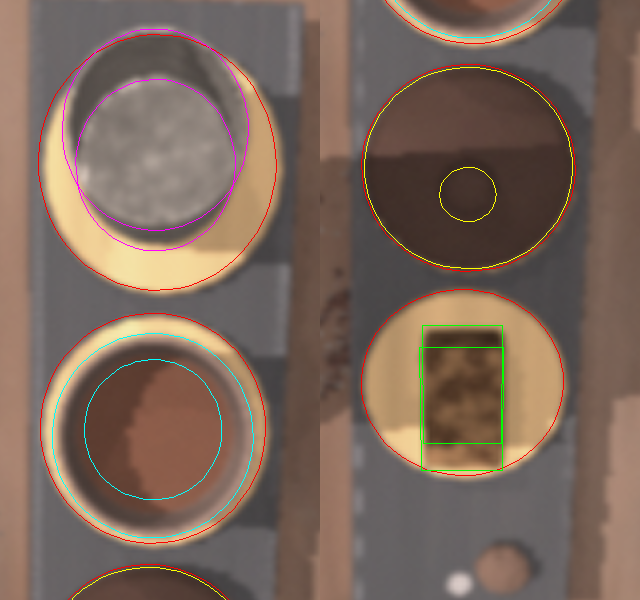

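All four pieces are upright and within about 2 mm of their pad centres, and the gripper is clear. I'll hand in the job.

```bash
python3 -c "
from cell import ctrl
print(ctrl.finish_job()); print(ctrl.read_state()['clock'])"
```

```text
the job is handed in; nothing more can be done
None
the job is handed in; nothing more can be done
```

All four pieces are on the rack pads in reverse order, and the job was handed in at about 34 s of the 96 s allowed. From the left, the rack now holds tin, cup, lid, cork; the board held cork, lid, cup, tin.

- **Final look:** wrist, scene and side pictures, with model outlines drawn over them, show all four pieces upright and released. They stand about 2 mm or less from their pad centres, with the gripper clear above at a height of about 300 mm.
- **Forces:** the readings I took stayed below about 8 N, with the highest values at gripping and set-down.
- **Disagreements:** the scene and side cameras differed by about 4 mm, and up to 7 mm at the rightmost pad, mostly along the row. I set the pad positions mainly by the wrist camera. The networks' final positions scatter about 5 mm around mine. The lid's knob gripped at 16 mm, not 20 mm, but held firmly.

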